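# Lock the roof fan's pulley for a belt change

### The arm

A 6-joint arm with a two-finger parallel gripper is mounted at the origin on the work surface. World frame = base frame: x ahead of the robot, y to its left, z up, the work surface at z = 0. Lengths are in mm, angles in rad, forces in N, time in s.
With the tool pointing down it reaches from about 375 to 925 mm from the base axis. Payload 5.7 kg.
Tool frame: the origin (TCP) lies at the very end of the fingers, on their centre line; the grasp point (between the pads) lies 19 mm behind it; z points along the fingers, y is the line along which they close (so a half turn about z gives the same grasp; the last joint's range is limited). The gripper opens to 85 mm and grips with 20 to 120 N. Pads are 22 mm wide; open, the fingers measure 114 mm over their backs; the gripper's body (76 mm by 85 mm) begins 54 mm behind the grasp point. The pads swing forward as they close: fully open they stand 13 mm farther back than shut.
Start: joints at [1.061, 0.359, 1.51, -0, 1.272, -0.115], TCP at [230.764, 553.815, 231.267] pointing down, gripper open.
Joint ranges: [-2.97, 2.97], [-1.01, 2.36], [0.21, 2.38], [-0.96, 4.11], [0.2, 2.71], [-2.98, 2.98]. Speed limits (rad/s): [2.39, 2.39, 3.14, 3.14, 3.14, 3.14].

### API

Orientations are given as a unit quaternion [w, x, y, z].
In Python, from workcell import * gives the robot as it stands.
- The arm moves only by the tool carry_out, never from a script. Its argument "commands" is a list of rows, each a list of 7 numbers: the shift along the tool's x, y, z in m, then the turn, a rotation vector about the tool's x, y, z in rad, then the finger opening in m, from 0 to 0.0854. A call has 1 to 12 rows; each row is the pose to reach, as a shift and turn from the pose commanded when the call began, along the tool's axes at that moment; what a row does not reach only later rows make up. A row lasts 1/8 s, in which the tool goes at most 62.5 mm and 10.7 degrees, less where a joint would pass 70% of its speed; a pose out of reach is approached as far as the arm can. A call with a gripper value outside its range is refused whole. The fingers move at their own pace and stop on an object; "grip_force" is the grip in N (left out, the last holds). Time passes only in rows, so rows that repeat a pose let the fingers close. It gives the time, the measured TCP pose, the force, the opening and the grip force at its end, in the units of the state.
- state(): the state, without advancing time (a new reading comes with each control period).
- read_camera(name): name is "scene" or "top" or "wrist"; returns a dict with "img" (384x512x3 uint8, red, green, blue), "K" (3x3 intrinsics, pixels), "camera_from_world" (4x4, takes a point from world to camera coordinates). Camera axes: x right, y up, looking along -z (the intrinsics and any distortion apply to the point x, -y, -z); pixel columns grow to the right and rows downward; lengths in mm; the calibration is good to about 2 mm. The wrist camera is an equidistant fisheye: a pixel r from the principal point sees the ray r / f radians off the axis. A picture is of the moment at which its call begins. There is no depth.
- finish_job(): hands the job in; it is judged then, once.
The state is a dict: "time_s": time; "joint_positions": joint angles; "qd": joint speeds; "joint_efforts": joint torques, N m; "position": TCP position; "eef_rot": TCP orientation; "contact_force": force on the tool from outside, world axes, zero at the start; "ft_torque": the same for the moment, N m; "finger_gap": finger opening in mm; "gripper_force": force on a finger pad.
Only numpy, scipy, OpenCV 4.12 (cv2) and the standard library are available. Lean on these libraries where they do the work, as an engineer would, in place of code of your own. Each camera call takes 0.05 s, during which the arm holds its last target. There are 200 camera calls.

### The job

Lock the roof fan's big pulley for a belt change: stand the lock pin from its stowage tube in the guide bush over the pulley, and turn the pulley by its rim until its engraved mark comes to the fixed pointer and the pin drops fully home through the pulley's hole. The mark is only a rough guide, so ease the pulley slowly through the last few degrees by feel, stop as soon as the pin catches, and never force the pin. Leave the pin locking the pulley but standing free in its hole, not pinched sideways (ease the pulley back a hair if it is), and the other things where they are.

Things in the scene. Friction and masses are not known exactly. Their poses are not given: they have to be found in the camera images.
- deck: Grey sheet-steel drive deck of the fan on four legs: plate 310 x 470 mm, top 100 mm above the ledge. Origin on the big pulley's vertical axis at ledge level; x points from the axis to the lock bracket, y left, z up. The small motor pulley (72 mm across, 162 mm high) stands at (50,-185) mm; no belt is on. The side of the big pulley away from the bracket (-x) is clear for a gripper.
- rim_center (a point): Point on the big pulley's axis level with its rim's top, 164 mm above the ledge. Dark steel pulley 220 mm across; rim 16 mm thick (94 to 110 mm from the axis), 36 mm high. Inside it the flat web lies 22 mm below the rim's top, so from above the rim can be pinched across its thickness, finger tips up to 15 mm deep. It turns stiffly (about 5.5 N at the rim) and stays where it is left.
- sheave (a joint): Angle of the big pulley (rad): 0 when its mark faces the pointer, positive with the mark anticlockwise of it seen from above. Starts at 0.6 to 1.3: turn it clockwise. No end stops. The mark was scribed by eye: the web's hole comes under the guide bush anywhere from 4 degrees before to 4 degrees after mark and pointer meet; the pin can drop over about 1.7 degrees of turn.
- mark (a point): Engraved mark: a white-filled radial line 4 mm wide across the top face of the big pulley's rim; this point is its middle, 102 mm from the axis. The pulley's only hole, plain, 13 mm across, lies in the web 74 mm from the axis, about 60 degrees clockwise of the mark.
- pointer_tip (a point): Tip of the fixed pointer, a bent steel tab on the deck just outside the rim and level with its top, 60 degrees anticlockwise (seen from above) of the lock bracket.
- hub: Web and hub of the big pulley, inside its rim: not to be pushed. Origin on the axis, level with the underside of the rim; the web's top is 14 mm above it, the hub (64 mm across) reaches 28 mm and the shaft's end 34 mm.
- guide_mouth (a point): Centre of the upper mouth of the upright steel guide bush on the lock bracket, over the web 74 mm from the axis, 192 mm above the ledge. Bush 46 mm long, bore 13 mm; its top 12 mm flare out to 23 mm inside, 31 mm outside. The web lies 50 mm below this point. The bracket's post stands outside the rim and lower than the mouth.
- pin_knob (a point): Centre of the lock pin's knurled steel knob, 28 mm across and high, to be gripped from above. Below it a plain shank, 12 mm thick, 66 mm long; about 170 g. Starts upright in its stowage tube on the deck (36 mm high, 22 mm outside); lift it straight up. Released in the guide bush it slides down until it stands on the web, knob centre 30 mm above guide_mouth.
- pin_tip (a point): Centre of the pin's flat lower end, 80 mm below the knob's centre. When the hole comes under it the pin falls 16 mm: home, with the knob on the bush's mouth and its centre 14 mm above guide_mouth. It then stops the pulley. Pressed sideways it may hang part-way or stay pinched until the pulley is eased back (2 to 3 mm of play at the rim). Never over 20 N between pin and pulley.
- tin: Bystander: round lidded aluminium tin, 62 mm across, 38 mm high, on the deck's near right corner. Origin at the centre of its underside.
- spring_grip: Bystander: hand-exercise grip with two black handles (24 mm thick) and a steel spring, 150 mm long, on the ledge to the left of the deck. Origin between the handles at ledge level.
- whistle: Bystander: clear plastic whistle 42 mm long, on the deck's far left corner.
- spanner: Bystander: steel spanner 190 mm long lying on the ledge to the right of the deck.
- ball_center (a point): Bystander: centre of a hard silicone ball, 62 mm across, in the top one of three stacked translucent trays (280 x 200 mm, 174 mm high in all) on the left.
- cap: Bystander: plastic bottle cap 30 mm across, 13 mm high, in the top tray.
Not all that is in view belongs to the job. Of the things like the part that bears pin_knob, leave any that is blue or brown; of the rest the smaller one is meant.

How it is judged:
By the outcome, as a careful person would: the job done as asked, in the order asked, and still so for the second after the job is handed in, with the robot touching nothing.
It also fails if it takes over 54 s, if anything falls off the work surface, if the arm or the gripper's body presses on something with over 40 N, if the wrist force passes 120 N, or if a joint passes its speed limit or range.

## Working session

There is one attempt and no reset: what is moved stays moved. The work goes in short steps, Python scripts to look and compute and a tool call to move; the robot and the scene stay as the last step left them, time stands still between calls to the robot, and variables do not carry over. Pictures are saved under pics/ and viewed, at most 10 in all, crops included, and the job is handed in when it is done.

Besides the shell and the picture viewer there is one more tool, called after "Call:" by a JSON object that holds its "name" and its "arguments". carry_out: Moves the arm, as the interface text tells. Its arguments: {"type":"object","properties":{"commands":{"type":"array","items":{"type":"array","items":{"type":"number"}}},"grip_force":{"type":"number"}},"required":["commands"]}

```bash
ls; mkdir -p pics; cat > h.py <<'E'
from workcell import *
import numpy as np, cv2
def save(name,cam,crop=None,scale=1):
    r=read_camera(cam); im=r["img"]
    if crop: x0,y0,x1,y1=crop; im=im[y0:y1,x0:x1]
    im=cv2.resize(im,None,fx=scale,fy=scale,interpolation=cv2.INTER_CUBIC)
    cv2.imwrite("pics/"+name+".png",im[:,:,::-1]); return r
E
python3 - <<'E'
from h import *
a=save("top0","top",scale=1.5);b=save("scene0","scene",scale=1.5)
for r in(a,b):print(r["K"],r["camera_from_world"],[k for k in r])
print(state())
import pickle;pickle.dump((a,b),open("cam0.pkl","wb"))
E
```

```text
pics
[[358.2077189    0.         257.25790043]
 [  0.         358.2077189  194.21250375]
 [  0.           0.           1.        ]] [[-1.16587427e-02 -9.99891245e-01 -9.03176344e-03  8.47531959e+01]
 [ 9.91122545e-01 -1.27518800e-02  1.32338544e-01 -5.74374998e+02]
 [-1.32439323e-01 -7.40868334e-03  9.91163426e-01 -1.18303706e+03]
 [ 0.00000000e+00  0.00000000e+00  0.00000000e+00  1.00000000e+00]] ['img', 'K', 'camera_from_world']
[[348.98100461   0.         257.37500606]
 [  0.         348.98100461 187.75012143]
 [  0.           0.           1.        ]] [[-3.21950532e-01  9.46674311e-01  1.24740818e-02  8.44909054e+01]
 [-5.14315961e-01 -1.85943148e-01  8.37200237e-01  1.97924013e+02]
 [ 7.94875428e-01  2.63121443e-01  5.46754204e-01 -1.50906977e+03]
 [ 0.00000000e+00  0.00000000e+00  0.00000000e+00  1.00000000e+00]] ['img', 'K', 'camera_from_world']
{'time_s': 0.1, 'joint_positions': array([ 1.06089327e+00,  3.59440306e-01,  1.51134006e+00, -6.88231634e-06,
        1.27252053e+00, -1.15101928e-01]), 'qd': array([-0.0005054 , -0.0016737 , -0.0030509 ,  0.00157941, -0.0018201 ,
       -0.0003634 ]), 'joint_efforts': array([ 7.25365385e-05, -5.28651273e+01, -2.79350156e+01, -4.79018672e-05,
        4.98328722e-03,  3.41720295e-05]), 'position': array([230.47630071, 553.2871358 , 230.52725828]), 'eef_rot': array([-2.59462193e-04,  1.96119979e-01,  9.80579535e-01, -8.13763114e-04]), 'contact_force': array([-0.52573699,  0.27152698, -0.49722284]), 'ft_torque': array([ 0.06142649,  0.00600681, -0.00145834]), 'gripper_force': 0.0, 'finger_gap': 85.52912663550633}
```

View pics/top0.png

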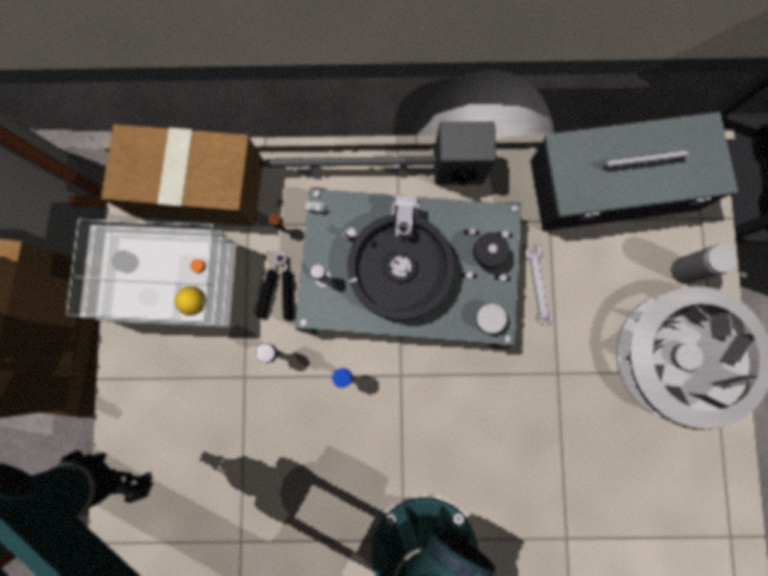

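View pics/scene0.png

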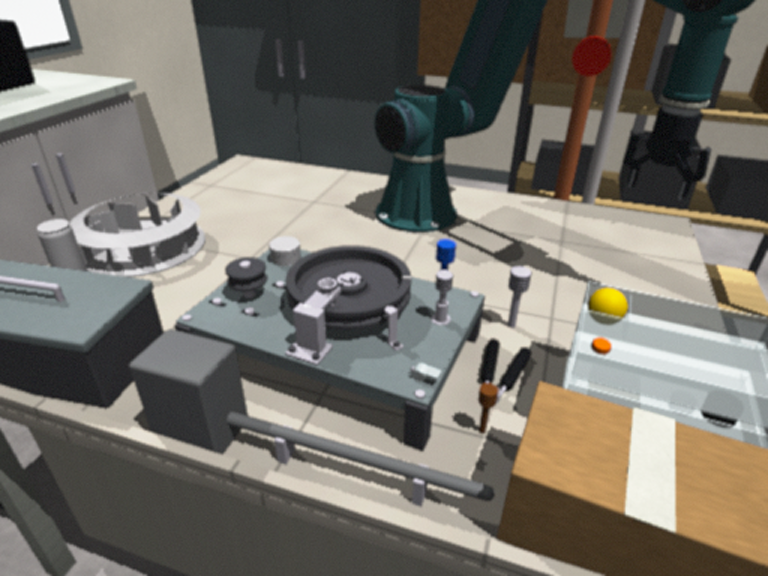

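```bash
python3 - <<'E'
import pickle,cv2
a,b=pickle.load(open("cam0.pkl","rb"))
im=a["img"][120:245,165:355]
cv2.imwrite("pics/crop1.png",cv2.resize(im,None,fx=4.2,fy=4.2,interpolation=cv2.INTER_CUBIC)[:,:,::-1])
E
```

```text
(no output)
```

View pics/crop1.png

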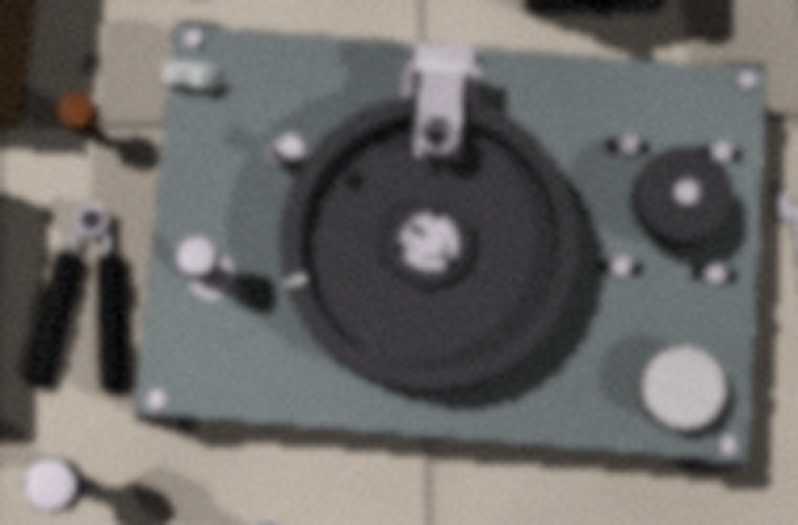

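Candidates (1.5x top image): steel knob on the deck in its tube (318,272), larger steel knob on the ledge (266,353), blue (343,378), brown (275,219). The crop shows the deck one, in the tube, is smaller, and I choose it. In the crop: hub at (430,243), mouth at (437,132), mark at (297,280), pointer at (290,148), knob at (197,256).

```bash
cat >> h.py <<'E'
def proj(r,P):
    P=np.atleast_2d(P);T=r["camera_from_world"];c=P@T[:3,:3].T+T[:3,3]
    q=np.c_[c[:,0],-c[:,1],-c[:,2]]@r["K"].T; return q[:,:2]/q[:,2:]
def atz(r,uv,z):
    T=r["camera_from_world"];R=T[:3,:3];o=-R.T@T[:3,3]
    d=np.linalg.inv(r["K"])@[uv[0],uv[1],1];d=R.T@(d*[1,-1,-1]);return o+d*(z-o[2])/d[2]
E
python3 - <<'E'
from h import *
import pickle
from scipy.spatial.transform import Rotation as Ro
a,b=pickle.load(open("cam0.pkl","rb"))
f=lambda u,v:((u+.5)/4.2+165-.5,(v+.5)/4.2+120-.5)
p={}
for n,u,v,z in[("hub",430,243,162),("mouth",437,132,192),("mark",297,280,164),("ptr",292,150,164),("knob",197,256,194),("bigknob",50,485,90),("screwTL",192,37,100),("screwTR",748,79,100),("screwBL",156,399,100),("screwBR",728,445,100),("hole",355,181,150)]:
    p[n]=atz(a,f(u,v),z);print(n,p[n].round(1))
c=p["hub"]
for n in("mouth","mark","ptr","knob","hole"):
    d=p[n]-c;print(n,np.hypot(*d[:2]).round(1),np.degrees(np.arctan2(d[1],d[0])).round(1))
d=p["screwTL"]-p["screwTR"];print(np.degrees(np.arctan2(-d[0],d[1])))
print("scene knob by z",[(z,proj(b,[[*p["knob"][:2],z]])*1.5) for z in(180,194)], proj(b,[p["mouth"]])*1.5)
s=state();print(Ro.from_quat(s["eef_rot"],scalar_first=True).as_matrix().round(3))
w=read_camera("wrist");print(w["K"],w["camera_from_world"])
E
```

```text
hub [610.5  46.2 162. ]
mouth [686.2  40.5 192. ]
mark [584.  143.7 164. ]
ptr [681.3 147.1 164. ]
knob [597.5 212.9 194. ]
bigknob [438.9 339.1  90. ]
screwTL [789.7 230.6 100. ]
screwTR [ 749.2 -206.8  100. ]
screwBL [503.2 256.6 100. ]
screwBR [ 462.8 -179.3  100. ]
hole [660.4 101.1 150. ]
mouth 75.9 -4.3
mark 101.1 105.2
ptr 123.3 55.0
knob 167.2 94.5
hole 74.2 47.8
-5.290794691670289
scene knob by z [(180, array([[443.11085659, 280.59859894]])), (194, array([[443.71644806, 273.55374607]]))] [[326.99237655 282.72517499]]
[[-0.923  0.385 -0.001]
 [ 0.385  0.923 -0.001]
 [ 0.    -0.002 -1.   ]]
[[297.31863964   0.         258.57475452]
 [  0.         297.31863964 189.83683889]
 [  0.           0.           1.        ]] [[ 3.85144601e-01  9.22854049e-01 -2.01020079e-03 -5.99778570e+02]
 [-8.76056371e-01  3.64927434e-01 -3.15203431e-01  4.10872812e+01]
 [-2.90153185e-01  1.23159949e-01  9.49022000e-01 -3.81419651e+02]
 [ 0.00000000e+00  0.00000000e+00  0.00000000e+00  1.00000000e+00]]
```

```bash
cat >> h.py <<'E'
def row(cmd,tgt):
    """cmd,tgt: x,y,z mm, yaw deg of tool y. -> row shift(m), turn about tool z"""
    th=np.radians(cmd[3]);d=np.array(tgt[:3])-cmd[:3]
    x=d@[-np.sin(th),np.cos(th),0];y=d@[np.cos(th),np.sin(th),0]
    return np.r_[x/1e3,y/1e3,-d[2]/1e3,0,0,-np.radians(tgt[3]-cmd[3])].round(4).tolist()
def tcp():
    s=state();w,x,y,z=s["eef_rot"];from scipy.spatial.transform import Rotation as Ro
    R=Ro.from_quat([x,y,z,w]).as_matrix();return s["position"].round(1),np.degrees(np.arctan2(R[1,1],R[0,1])).round(2),R[:,2].round(4)
E
python3 - <<'E'
from h import *
import pickle
a,b=pickle.load(open("cam0.pkl","rb"))
f=lambda u,v:((u+.5)/4.2+165-.5,(v+.5)/4.2+120-.5)
k=atz(a,f(197,256),192);print(k,tcp())
c=[230.764,553.815,231.267,67.38]
print(row(c,[596,211,250,0]))
E
```

```text
[597.87162594 213.13000559 192.        ] (array([230.5, 553.4, 230.6]), np.float64(67.38), array([-7.0e-04, -1.3e-03, -1.0e+00]))
[-0.469, -0.176, -0.0187, 0.0, 0.0, 1.176]
```

Call:
{"name": "carry_out", "arguments": {"commands": [[-0.469, -0.176, -0.0187, 0, 0, 1.176, 0.06], [-0.469, -0.176, -0.0187, 0, 0, 1.176, 0.06], [-0.469, -0.176, -0.0187, 0, 0, 1.176, 0.06], [-0.469, -0.176, -0.0187, 0, 0, 1.176, 0.06], [-0.469, -0.176, -0.0187, 0, 0, 1.176, 0.06], [-0.469, -0.176, -0.0187, 0, 0, 1.176, 0.06], [-0.469, -0.176, -0.0187, 0, 0, 1.176, 0.06], [-0.469, -0.176, -0.0187, 0, 0, 1.176, 0.06], [-0.469, -0.176, -0.0187, 0, 0, 1.176, 0.06], [-0.469, -0.176, -0.0187, 0, 0, 1.176, 0.06], [-0.469, -0.176, -0.0187, 0, 0, 1.176, 0.06]]}}

```text
time_s: 1.52
position: [594.7, 212.0, 249.7]
eef_rot: [-0.0, 0.707, 0.708, -0.0]
contact_force: [0.5, -0.0, 0.4]
finger_gap: 60.4
gripper_force: 0.0
```

```bash
python3 - <<'E'
from h import *
import pickle
a=save("wr1","wrist",scale=1.5);pickle.dump(a,open("w1.pkl","wb"));print(tcp())
def fish(r,P):
    T=r["camera_from_world"];c=T[:3,:3]@P+T[:3,3];v=c*[1,-1,-1];t=np.arctan2(np.hypot(v[0],v[1]),v[2]);k=r["K"];n=v[:2]/np.hypot(*v[:2])
    return (k[:2,2]+k[0,0]*t*n)*1.5
for n,P in(("knob",[597.7,213,180]),("mouth",[684.5,39.5,192]),("hub",[610.5,46.2,162]),("tcp",[*tcp()[0]])):print(n,fish(a,np.array(P)))
E
```

```text
(array([594.7, 212.1, 249.9]), np.float64(0.1), array([-9.e-04,  0.e+00, -1.e+00]))
knob [393.15179566 303.41713228]
mouth [514.74912338 537.61459794]
hub [408.9567525  507.43637524]
tcp [386.98533145 373.07001635]
```

View pics/wr1.png

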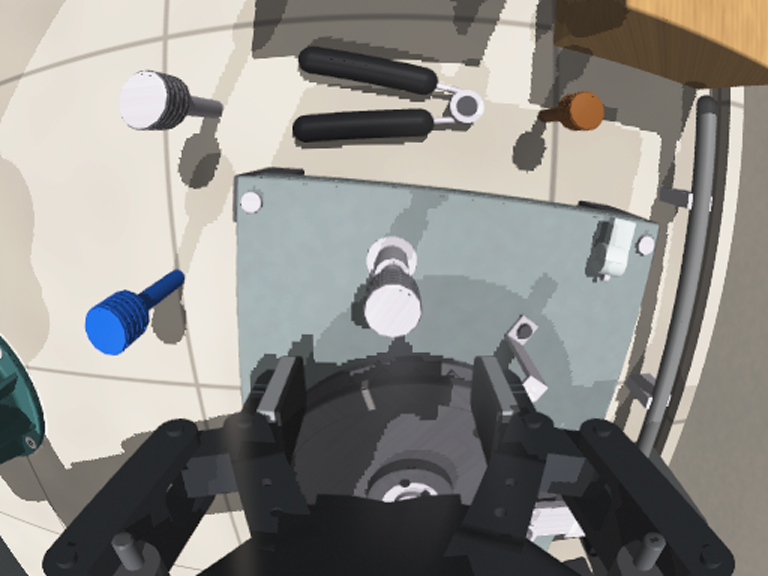

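The wrist view shows the steel knob in its tube at (393,310). That matches the estimate: smaller than the ledge's steel knob at (150,100) and neither blue nor brown. Descending to grip it.

Call:
{"name": "carry_out", "arguments": {"commands": [[0.002, 0.002, 0.045, 0, 0, 0, 0.06], [0.002, 0.002, 0.08, 0, 0, 0, 0.06], [0.002, 0.002, 0.09, 0, 0, 0, 0.06], [0.002, 0.002, 0.09, 0, 0, 0, 0.06], [0.002, 0.002, 0.09, 0, 0, 0, 0.02], [0.002, 0.002, 0.09, 0, 0, 0, 0.02], [0.002, 0.002, 0.09, 0, 0, 0, 0.02], [0.002, 0.002, 0.09, 0, 0, 0, 0.02], [0.002, 0.002, 0.09, 0, 0, 0, 0.02], [0.002, 0.002, 0.09, 0, 0, 0, 0.02]], "grip_force": 45}}

```text
time_s: 2.82
position: [598.5, 213.2, 161.8]
eef_rot: [0.0, 0.707, 0.707, 0.001]
contact_force: [-1.4, -0.6, 5.3]
finger_gap: 26.8
gripper_force: 43.9
```

```bash
python3 - <<'E'
from h import *
print(tcp(),state()["contact_force"],row([598,213,160,0],[598,213,260,0]),row([598,213,160,0],[685.5,39.5,262,0]))
E
```

```text
(array([598.5, 213.2, 161.8]), np.float64(-0.01), array([ 1.8e-03,  7.0e-04, -1.0e+00])) [-1.43402719 -0.62994288  5.34670332] [0.0, 0.0, -0.1, 0.0, 0.0, -0.0] [-0.1735, 0.0875, -0.102, 0.0, 0.0, -0.0]
```

Call:
{"name": "carry_out", "arguments": {"commands": [[0, 0, -0.04, 0, 0, 0, 0.02], [0, 0, -0.08, 0, 0, 0, 0.02], [0, 0, -0.112, 0, 0, 0, 0.02], [-0.03, 0.015, -0.112, 0, 0, 0, 0.02], [-0.08, 0.04, -0.112, 0, 0, 0, 0.02], [-0.13, 0.065, -0.112, 0, 0, 0, 0.02], [-0.16, 0.08, -0.112, 0, 0, 0, 0.02], [-0.1735, 0.0875, -0.112, 0, 0, 0, 0.02], [-0.1735, 0.0875, -0.112, 0, 0, 0, 0.02], [-0.1735, 0.0875, -0.112, 0, 0, 0, 0.02]]}}

```text
time_s: 4.08
position: [684.8, 40.9, 272.1]
eef_rot: [-0.0, 0.707, 0.707, 0.0]
contact_force: [0.8, -0.0, -1.2]
finger_gap: 26.6
gripper_force: 45.6
```

```bash
python3 - <<'E'
from h import *
import pickle
a=save("sc2","scene",crop=(160,110,320,260),scale=4);print(tcp(),state()["finger_gap"])
pickle.dump((a,save("x","top")),open("c2.pkl","wb"))
p=tcp()[0]
for P in([*p[:2],p[2]-62],[684.5,39.5,192],[686,40,192]):print((proj(a,[P])[0]-[160,110]+.5)*4)
E
```

```text
(array([684.8,  41.1, 272.1]), np.float64(0.09), array([-4.e-04,  5.e-04, -1.e+00])) 26.769636230352297
[234.29298872 289.83550348]
[233.6128456  314.19590115]
[233.35066001 315.62028669]
```

View pics/sc2.png

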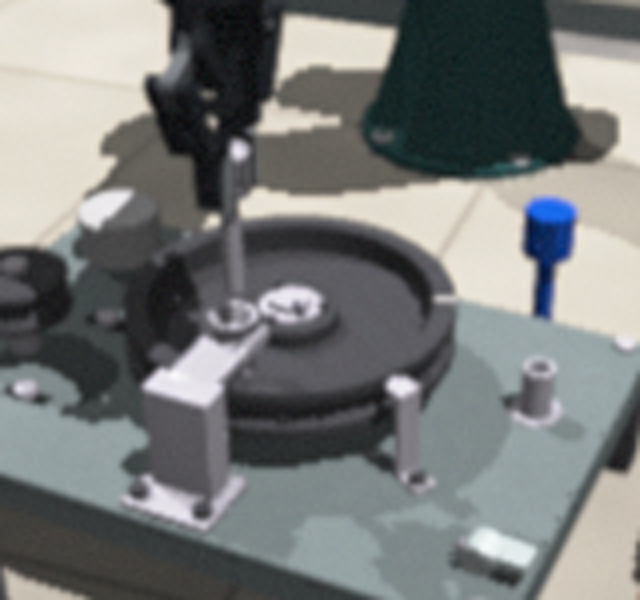

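The scene crop shows the pin upright in the gripper, tip at about (234,297), right over the bush mouth at (233,316). Lowering into the flare and watching the force.

Call:
{"name": "carry_out", "arguments": {"commands": [[0, -0.0005, 0.01, 0, 0, 0, 0.02], [0, -0.0005, 0.02, 0, 0, 0, 0.02], [0, -0.0005, 0.026, 0, 0, 0, 0.02], [0, -0.0005, 0.03, 0, 0, 0, 0.02], [0, -0.0005, 0.03, 0, 0, 0, 0.02]]}}

```text
time_s: 4.8
position: [685.1, 39.4, 241.6]
eef_rot: [-0.0, 0.707, 0.707, -0.0]
contact_force: [0.2, 0.3, -1.4]
finger_gap: 26.8
gripper_force: 45.6
```

```bash
python3 - <<'E'
from h import *
s=state();print(tcp(),s["contact_force"],s["ft_torque"])
save("sc3","scene",crop=(190,130,260,200),scale=8)
E
```

```text
(array([685.1,  39.4, 241.6]), np.float64(-0.01), array([-3.e-04, -1.e-04, -1.e+00])) [ 0.16003152  0.25363248 -1.42267707] [-0.07628056 -0.00412793  0.0419696 ]
```

View pics/sc3.png

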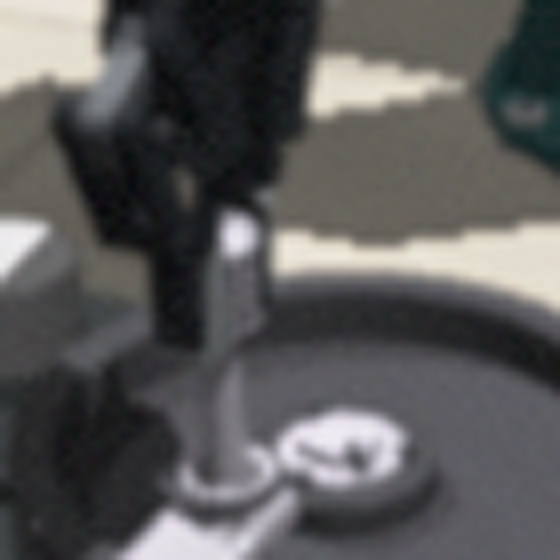

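The pin has entered the flare roughly centred, shank at (228,450) in a ring centred at (230,470), with no contact force. Continuing slowly.

Call:
{"name": "carry_out", "arguments": {"commands": [[0, 0, 0.004, 0, 0, 0, 0.02], [0, 0, 0.008, 0, 0, 0, 0.02], [0, 0, 0.008, 0, 0, 0, 0.02]]}}

```text
time_s: 5.22
position: [685.1, 39.4, 233.6]
eef_rot: [0.0, 0.707, 0.707, -0.0]
contact_force: [1.2, 1.0, -2.6]
finger_gap: 26.8
gripper_force: 45.7
```

Call:
{"name": "carry_out", "arguments": {"commands": [[0.0004, 0.0004, 0.005, 0, 0, 0, 0.02], [0.0004, 0.0004, 0.01, 0, 0, 0, 0.02], [0.0004, 0.0004, 0.015, 0, 0, 0, 0.02], [0.0004, 0.0004, 0.018, 0, 0, 0, 0.02], [0.0004, 0.0004, 0.018, 0, 0, 0, 0.02]]}}

```text
time_s: 5.85
position: [685.2, 39.8, 215.6]
eef_rot: [-0.0, 0.707, 0.707, -0.0]
contact_force: [-0.1, -0.8, -2.0]
finger_gap: 26.9
gripper_force: 45.7
```

Call:
{"name": "carry_out", "arguments": {"commands": [[0, 0, 0.004, 0, 0, 0, 0.02], [0, 0, 0.008, 0, 0, 0, 0.02], [0, 0, 0.008, 0, 0, 0, 0.02], [0, 0, 0.008, 0, 0, 0, 0.05], [0, 0, 0.008, 0, 0, 0, 0.05], [0, 0, 0.008, 0, 0, 0, 0.05], [0, 0, 0.008, 0, 0, 0, 0.05], [0, 0, -0.03, 0, 0, 0, 0.05], [0, 0, -0.06, 0, 0, 0, 0.05], [0, 0, -0.06, 0, 0, 0, 0.05]]}}

```text
time_s: 7.1
position: [687.3, 39.8, 279.3]
eef_rot: [0.002, 0.707, 0.707, 0.002]
contact_force: [-0.2, -0.3, -0.4]
finger_gap: 50.6
gripper_force: 0.0
```

```bash
python3 - <<'E'
from h import *
s=state();print(tcp(),s["contact_force"],s["finger_gap"])
c=[685.4,39.9,276,0]
C=np.array([611,46.2]);
for phi in(205,):
    P=C+102*np.array([np.cos(np.radians(phi)),np.sin(np.radians(phi))]);print(P,row(c,[*P,276,phi-180]),row(c,[*P,210,phi-180]))
E
```

```text
(array([687.3,  39.8, 279.3]), np.float64(0.0), array([ 6.e-03, -3.e-04, -1.e+00])) [-0.19250056 -0.28525317 -0.40919832] 50.62295243673515
[518.55660572   3.0929373 ] [-0.0368, -0.1668, -0.0, 0.0, 0.0, -0.4363] [-0.0368, -0.1668, 0.066, 0.0, 0.0, -0.4363]
```

Call:
{"name": "carry_out", "arguments": {"commands": [[-0.0365, -0.1668, 0, 0, 0, -0.4363, 0.045], [-0.0365, -0.1668, 0, 0, 0, -0.4363, 0.045], [-0.0365, -0.1668, 0, 0, 0, -0.4363, 0.045], [-0.0365, -0.1668, 0.04, 0, 0, -0.4363, 0.045], [-0.0365, -0.1668, 0.08, 0, 0, -0.4363, 0.045], [-0.0365, -0.1668, 0.105, 0, 0, -0.4363, 0.045], [-0.0365, -0.1668, 0.115, 0, 0, -0.4363, 0.045], [-0.0365, -0.1668, 0.115, 0, 0, -0.4363, 0.045], [-0.0365, -0.1668, 0.115, 0, 0, -0.4363, 0.045]]}}

```text
time_s: 8.22
position: [519.4, 3.3, 161.9]
eef_rot: [0.001, 0.537, 0.843, 0.0]
contact_force: [-0.2, 0.4, 0.8]
finger_gap: 45.0
gripper_force: 0.0
```

```bash
python3 - <<'E'
from h import *
print(tcp(),state()["contact_force"])
a=save("sc4","scene",crop=(180,130,310,230),scale=5)
E
```

```text
(array([519.4,   3.3, 161.9]), np.float64(25.0), array([ 1.6e-03, -3.0e-04, -1.0e+00])) [-0.22137816  0.42153512  0.75478282]
```

View pics/sc4.png

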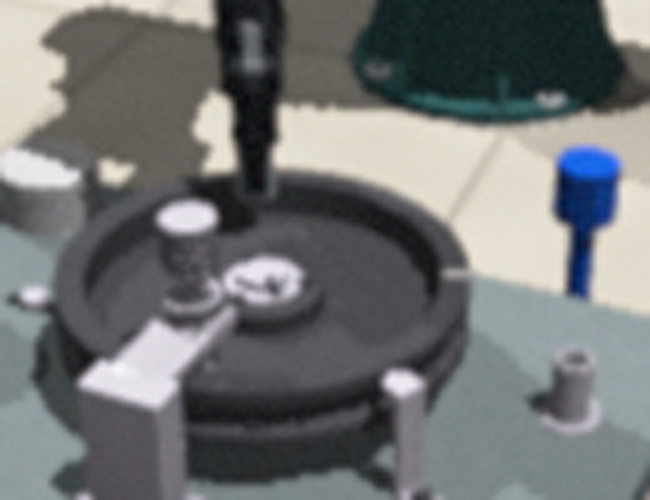

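The pin stands upright on the web with its knob top at crop (187,218), and the mark is at (455,273). Lowering over the rim and pinching.

Call:
{"name": "carry_out", "arguments": {"commands": [[0, 0, 0.008, 0, 0, 0, 0.045], [0, 0, 0.008, 0, 0, 0, 0.01], [0, 0, 0.008, 0, 0, 0, 0.01], [0, 0, 0.008, 0, 0, 0, 0.01], [0, 0, 0.008, 0, 0, 0, 0.01], [0, 0, 0.008, 0, 0, 0, 0.01], [0, 0, 0.008, 0, 0, 0, 0.01]], "grip_force": 60}}

```text
time_s: 9.15
position: [518.6, 3.5, 153.2]
eef_rot: [-0.0, 0.537, 0.843, 0.0]
contact_force: [-1.3, 1.4, 3.2]
finger_gap: 13.7
gripper_force: 58.9
```

```bash
cat >> h.py <<'E'
C=np.array([611.2,46.4])
def at(phi,z=153):return [*(C+102*np.array([np.cos(np.radians(phi)),np.sin(np.radians(phi))])),z,phi-180]
E
python3 - <<'E'
from h import *
import pickle
s=state();print(tcp(),s["contact_force"],s["ft_torque"],s["finger_gap"])
pickle.dump(read_camera("scene"),open("ref.pkl","wb"))
for p in np.arange(200,160,-5):print(p,row(at(205),at(p)))
print(row(at(205),at(162.5)))
E
```

```text
(array([518.6,   3.5, 153.2]), np.float64(24.99), array([ 0.e+00,  1.e-04, -1.e+00])) [-1.3311006   1.42288668  3.21903833] [ 0.18989555  0.19660743 -0.32580916] 13.692858487443313
200 [0.0089, 0.0004, -0.0, 0.0, 0.0, 0.0873]
195 [0.0177, 0.0015, -0.0, 0.0, 0.0, 0.1745]
190 [0.0264, 0.0035, -0.0, 0.0, 0.0, 0.2618]
185 [0.0349, 0.0062, -0.0, 0.0, 0.0, 0.3491]
180 [0.0431, 0.0096, -0.0, 0.0, 0.0, 0.4363]
175 [0.051, 0.0137, -0.0, 0.0, 0.0, 0.5236]
170 [0.0585, 0.0184, -0.0, 0.0, 0.0, 0.6109]
165 [0.0656, 0.0239, -0.0, 0.0, 0.0, 0.6981]
[0.0689, 0.0268, -0.0, 0.0, 0.0, 0.7418]
```

Call:
{"name": "carry_out", "arguments": {"commands": [[0.0044, 0.0001, 0, 0, 0, 0.0436, 0.01], [0.0089, 0.0004, 0, 0, 0, 0.0873, 0.01], [0.0177, 0.0015, 0, 0, 0, 0.1745, 0.01], [0.0264, 0.0035, 0, 0, 0, 0.2618, 0.01], [0.0349, 0.0062, 0, 0, 0, 0.3491, 0.01], [0.0431, 0.0096, 0, 0, 0, 0.4363, 0.01], [0.0431, 0.0096, 0, 0, 0, 0.4363, 0.01]]}}

```text
time_s: 10.07
position: [509.0, 46.5, 153.1]
eef_rot: [0.0, 0.707, 0.708, -0.0]
contact_force: [-2.3, 0.4, 3.9]
finger_gap: 13.9
gripper_force: 59.8
```

```bash
cat >> h.py <<'E'
import pickle
def check():
    s=state();p,y,_=tcp();r=read_camera("scene");ref=pickle.load(open("ref.pkl","rb"))
    # knob shift by template (knob + shank region)
    g=lambda i:cv2.cvtColor(i["img"],cv2.COLOR_RGB2GRAY)
    t=g(ref)[168:186,209:227];w=g(r)[164:198,203:233]
    m=cv2.minMaxLoc(cv2.matchTemplate(w,t,cv2.TM_CCOEFF_NORMED));v=np.array(p[:2])-C
    phi=np.degrees(np.arctan2(v[1],v[0]))%360
    # mark: brightness along circle at r=102, z=164
    a=np.radians(np.arange(40,112,.25));im=cv2.GaussianBlur(g(r),(3,3),0).astype(np.float32)
    q=proj(r,np.c_[C[0]+102*np.cos(a),C[1]+102*np.sin(a),0*a+164]).astype(np.float32)
    b=cv2.remap(im,q[:,0:1].copy(),q[:,1:2].copy(),cv2.INTER_LINEAR).ravel();k=b.argmax()
    i=slice(max(k-16,0),k+17);wt=np.clip(b[i]-np.median(b)-.3*(b[k]-np.median(b)),0,None)
    th=np.radians(phi);f=s["contact_force"]
    print("t%.2f phi %.2f yaw %.2f r %.1f | knob shift %s score %.2f | mark %.2f (%.0f) | Ftan_cw %.1f Frad %.1f Fz %.1f T %s"%(s["time_s"],phi,y,np.hypot(*v),np.array(m[3])-[6,4],m[1],np.degrees((a[i]*wt).sum()/wt.sum()),b[k],f[0]*np.sin(th)-f[1]*np.cos(th),f[0]*np.cos(th)+f[1]*np.sin(th),f[2],s["ft_torque"].round(2)))
E
python3 - <<'E'
from h import *
check()
for p in(175,170,165,163):print(p,row(at(180),at(p)))
E
```

```text
t10.07 phi 179.94 yaw 0.07 r 102.2 | knob shift [0 0] score 0.99 | mark 81.34 (160) | Ftan_cw 0.4 Frad 2.3 Fz 3.9 T [-0.01  0.27 -0.35]
175 [0.0089, 0.0004, -0.0, 0.0, 0.0, 0.0873]
170 [0.0177, 0.0015, -0.0, 0.0, 0.0, 0.1745]
165 [0.0264, 0.0035, -0.0, 0.0, 0.0, 0.2618]
163 [0.0298, 0.0045, -0.0, 0.0, 0.0, 0.2967]
```

Call:
{"name": "carry_out", "arguments": {"commands": [[0.0089, 0.0004, 0, 0, 0, 0.0873, 0.01], [0.0177, 0.0015, 0, 0, 0, 0.1745, 0.01], [0.0264, 0.0035, 0, 0, 0, 0.2618, 0.01], [0.0298, 0.0045, 0, 0, 0, 0.2967, 0.01], [0.0298, 0.0045, 0, 0, 0, 0.2967, 0.01]]}}

```text
time_s: 10.75
position: [513.2, 75.6, 153.1]
eef_rot: [0.0, 0.803, 0.596, -0.001]
contact_force: [-2.9, -2.4, 5.6]
finger_gap: 13.9
gripper_force: 59.4
```

```bash
python3 - <<'E'
from h import *
check()
for p in(162,161,160):print(p,row(at(163),at(p)))
E
```

```text
t10.75 phi 163.41 yaw -16.88 r 102.3 | knob shift [0 0] score 0.99 | mark 64.98 (172) | Ftan_cw -3.1 Frad 2.1 Fz 5.6 T [-0.44  0.49 -0.11]
162 [0.0018, 0.0, -0.0, 0.0, 0.0, 0.0175]
161 [0.0036, 0.0001, -0.0, 0.0, 0.0, 0.0349]
160 [0.0053, 0.0001, -0.0, 0.0, 0.0, 0.0524]
```

Call:
{"name": "carry_out", "arguments": {"commands": [[0.0018, 0, 0, 0, 0, 0.0175, 0.01], [0.0036, 0.0001, 0, 0, 0, 0.0349, 0.01], [0.0053, 0.0001, 0, 0, 0, 0.0524, 0.01], [0.0053, 0.0001, 0, 0, 0, 0.0524, 0.01]]}}

```text
time_s: 11.3
position: [514.7, 80.2, 153.1]
eef_rot: [0.0, 0.818, 0.575, -0.001]
contact_force: [-2.7, -3.8, 7.1]
finger_gap: 13.7
gripper_force: 59.3
```

```bash
python3 - <<'E'
from h import *
check()
for p in(159.25,158.5):print(p,row(at(160),at(p)))
E
```

```text
t11.30 phi 160.70 yaw -19.87 r 102.2 | knob shift [0 0] score 0.98 | mark 62.26 (170) | Ftan_cw -4.5 Frad 1.3 Fz 7.1 T [-0.58  0.54  0.01]
159.25 [0.0013, 0.0, -0.0, 0.0, 0.0, 0.0131]
158.5 [0.0027, 0.0, -0.0, 0.0, 0.0, 0.0262]
```

Call:
{"name": "carry_out", "arguments": {"commands": [[0.0007, 0, 0, 0, 0, 0.0065, 0.01], [0.0013, 0, 0, 0, 0, 0.0131, 0.01], [0.002, 0, 0, 0, 0, 0.0196, 0.01], [0.0027, 0, 0, 0, 0, 0.0262, 0.01], [0.0027, 0, 0, 0, 0, 0.0262, 0.01]]}}

```text
time_s: 11.98
position: [515.6, 82.6, 153.1]
eef_rot: [0.0, 0.826, 0.564, -0.001]
contact_force: [-3.8, -4.5, 7.0]
finger_gap: 14.1
gripper_force: 59.3
```

```bash
python3 -c "
from h import *
check()"
```

```text
t11.97 phi 159.26 yaw -21.36 r 102.2 | knob shift [0 0] score 0.98 | mark 60.44 (174) | Ftan_cw -5.6 Frad 2.0 Fz 7.0 T [-0.72  0.5   0.03]
```

Call:
{"name": "carry_out", "arguments": {"commands": [[0.0007, 0, 0, 0, 0, 0.0065, 0.01], [0.0013, 0, 0, 0, 0, 0.0131, 0.01], [0.0013, 0, 0, 0, 0, 0.0131, 0.01]]}}

```text
time_s: 12.4
position: [516.0, 83.8, 153.1]
eef_rot: [0.0, 0.83, 0.558, -0.001]
contact_force: [-2.9, -3.9, 7.1]
finger_gap: 13.9
gripper_force: 59.3
```

```bash
python3 -c "
from h import *
check()"
```

```text
t12.40 phi 158.55 yaw -22.11 r 102.3 | knob shift [0 0] score 0.98 | mark 60.00 (176) | Ftan_cw -4.7 Frad 1.3 Fz 7.1 T [-0.68  0.56  0.09]
```

Call:
{"name": "carry_out", "arguments": {"commands": [[0.0007, 0, 0, 0, 0, 0.0065, 0.01], [0.0013, 0, 0, 0, 0, 0.0131, 0.01], [0.0013, 0, 0, 0, 0, 0.0131, 0.01]]}}

```text
time_s: 12.82
position: [516.5, 85.0, 153.1]
eef_rot: [0.0, 0.833, 0.553, -0.001]
contact_force: [-4.0, -4.7, 6.3]
finger_gap: 13.7
gripper_force: 59.3
```

```bash
python3 -c "
from h import *
check()"
```

```text
t12.82 phi 157.82 yaw -22.86 r 102.3 | knob shift [1 0] score 0.97 | mark 59.13 (185) | Ftan_cw -5.9 Frad 1.9 Fz 6.3 T [-0.71  0.53  0.08]
```

Call:
{"name": "carry_out", "arguments": {"commands": [[0.0007, 0, 0, 0, 0, 0.0065, 0.01], [0.0013, 0, 0, 0, 0, 0.0131, 0.01], [0.0013, 0, 0, 0, 0, 0.0131, 0.01]]}}

```text
time_s: 13.25
position: [517.0, 86.3, 153.1]
eef_rot: [0.0, 0.837, 0.548, -0.001]
contact_force: [-2.5, -3.7, 5.9]
finger_gap: 14.0
gripper_force: 59.3
```

```bash
python3 -c "
from h import *
check()"
```

```text
t13.25 phi 157.04 yaw -23.61 r 102.3 | knob shift [1 0] score 0.97 | mark 58.59 (169) | Ftan_cw -4.4 Frad 0.9 Fz 5.9 T [-0.64  0.55  0.04]
```

Call:
{"name": "carry_out", "arguments": {"commands": [[0.0007, 0, 0, 0, 0, 0.0065, 0.01], [0.0013, 0, 0, 0, 0, 0.0131, 0.01], [0.0013, 0, 0, 0, 0, 0.0131, 0.01]]}}

```text
time_s: 13.68
position: [517.6, 87.5, 153.2]
eef_rot: [0.0, 0.84, 0.542, -0.001]
contact_force: [-3.4, -3.2, 6.6]
finger_gap: 13.8
gripper_force: 59.3
```

```bash
python3 -c "
from h import *
check()"
```

```text
t13.68 phi 156.29 yaw -24.36 r 102.2 | knob shift [1 0] score 0.97 | mark 57.74 (182) | Ftan_cw -4.3 Frad 1.9 Fz 6.6 T [-0.59  0.55  0.07]
```

Call:
{"name": "carry_out", "arguments": {"commands": [[0.0007, 0, 0, 0, 0, 0.0065, 0.01], [0.0013, 0, 0, 0, 0, 0.0131, 0.01], [0.0013, 0, 0, 0, 0, 0.0131, 0.01]]}}

```text
time_s: 14.1
position: [518.1, 88.7, 153.1]
eef_rot: [0.0, 0.844, 0.536, -0.001]
contact_force: [-3.8, -4.2, 7.1]
finger_gap: 13.7
gripper_force: 59.3
```

```bash
python3 -c "
from h import *
check()"
```

```text
t14.10 phi 155.57 yaw -25.11 r 102.3 | knob shift [1 0] score 0.97 | mark 56.71 (172) | Ftan_cw -5.4 Frad 1.8 Fz 7.1 T [-0.61  0.56  0.04]
```

Call:
{"name": "carry_out", "arguments": {"commands": [[0.0007, 0, 0, 0, 0, 0.0065, 0.01], [0.0013, 0, 0, 0, 0, 0.0131, 0.01], [0.0013, 0, 0, 0, 0, 0.0131, 0.01]]}}

```text
time_s: 14.52
position: [518.7, 89.9, 153.2]
eef_rot: [0.0, 0.847, 0.531, -0.001]
contact_force: [-2.9, -4.0, 5.9]
finger_gap: 13.5
gripper_force: 59.3
```

```bash
python3 -c "
from h import *
check()"
```

```text
t14.53 phi 154.81 yaw -25.86 r 102.2 | knob shift [1 0] score 0.97 | mark 56.35 (180) | Ftan_cw -4.9 Frad 0.9 Fz 5.9 T [-0.59  0.49  0.1 ]
```

Call:
{"name": "carry_out", "arguments": {"commands": [[0.0007, 0, 0, 0, 0, 0.0065, 0.01], [0.0013, 0, 0, 0, 0, 0.0131, 0.01], [0.0013, 0, 0, 0, 0, 0.0131, 0.01]]}}

```text
time_s: 14.95
position: [519.3, 91.2, 153.2]
eef_rot: [0.0, 0.851, 0.525, -0.001]
contact_force: [-3.6, -3.6, 8.0]
finger_gap: 14.2
gripper_force: 59.3
```

```bash
python3 -c "
from h import *
check()"
```

```text
t14.95 phi 154.01 yaw -26.62 r 102.2 | knob shift [1 0] score 0.96 | mark 55.35 (186) | Ftan_cw -4.8 Frad 1.6 Fz 8.0 T [-0.54  0.6   0.07]
```

Call:
{"name": "carry_out", "arguments": {"commands": [[0.0007, 0, 0, 0, 0, 0.0065, 0.01], [0.0013, 0, 0, 0, 0, 0.0131, 0.01], [0.0013, 0, 0, 0, 0, 0.0131, 0.01]]}}

```text
time_s: 15.38
position: [519.8, 92.3, 153.2]
eef_rot: [0.0, 0.854, 0.52, -0.001]
contact_force: [-2.5, -4.0, 7.2]
finger_gap: 13.7
gripper_force: 59.3
```

```bash
python3 -c "
from h import *
check()"
```

```text
t15.38 phi 153.33 yaw -27.36 r 102.3 | knob shift [1 0] score 0.96 | mark 54.73 (177) | Ftan_cw -4.7 Frad 0.5 Fz 7.2 T [-0.55  0.53  0.14]
```

Call:
{"name": "carry_out", "arguments": {"commands": [[0.0007, 0, 0, 0, 0, 0.0065, 0.01], [0.0013, 0, 0, 0, 0, 0.0131, 0.01], [0.0013, 0, 0, 0, 0, 0.0131, 0.01]]}}

```text
time_s: 15.8
position: [520.4, 93.5, 153.1]
eef_rot: [0.0, 0.858, 0.514, -0.001]
contact_force: [-3.7, -3.2, 6.3]
finger_gap: 13.7
gripper_force: 59.3
```

```bash
python3 -c "
from h import *
check()"
```

```text
t15.80 phi 152.58 yaw -28.12 r 102.3 | knob shift [1 0] score 0.96 | mark 53.97 (183) | Ftan_cw -4.6 Frad 1.8 Fz 6.3 T [-0.48  0.56  0.06]
```

Call:
{"name": "carry_out", "arguments": {"commands": [[0.0007, 0, 0, 0, 0, 0.0065, 0.01], [0.0013, 0, 0, 0, 0, 0.0131, 0.01], [0.0013, 0, 0, 0, 0, 0.0131, 0.01]]}}

```text
time_s: 16.23
position: [521.1, 94.7, 153.1]
eef_rot: [0.0, 0.861, 0.509, -0.001]
contact_force: [-4.1, -3.6, 6.4]
finger_gap: 13.5
gripper_force: 59.3
```

```bash
python3 -c "
from h import *
check()"
```

```text
t16.23 phi 151.81 yaw -28.86 r 102.2 | knob shift [1 0] score 0.96 | mark 52.97 (183) | Ftan_cw -5.2 Frad 1.9 Fz 6.4 T [-0.5   0.55  0.1 ]
```

Call:
{"name": "carry_out", "arguments": {"commands": [[0.0007, 0, 0, 0, 0, 0.0065, 0.01], [0.0013, 0, 0, 0, 0, 0.0131, 0.01], [0.0013, 0, 0, 0, 0, 0.0131, 0.01]]}}

```text
time_s: 16.65
position: [521.7, 95.9, 153.1]
eef_rot: [0.0, 0.864, 0.503, -0.001]
contact_force: [-3.8, -3.3, 6.1]
finger_gap: 13.9
gripper_force: 59.3
```

```bash
python3 -c "
from h import *
check()"
```

```text
t16.65 phi 151.05 yaw -29.62 r 102.3 | knob shift [0 6] score 0.87 | mark 52.48 (180) | Ftan_cw -4.7 Frad 1.7 Fz 6.1 T [-0.45  0.54  0.04]
```

```bash
python3 -c "
from h import *
r=save('sc5','scene',crop=(180,130,310,230),scale=5)
for z in(220,206):print((proj(r,[[685.2,39.8,z]])[0]-[180,130]+.5)*5)"
```

```text
[189.09519163 244.57911332]
[190.55519756 269.31286433]
```

View pics/sc5.png

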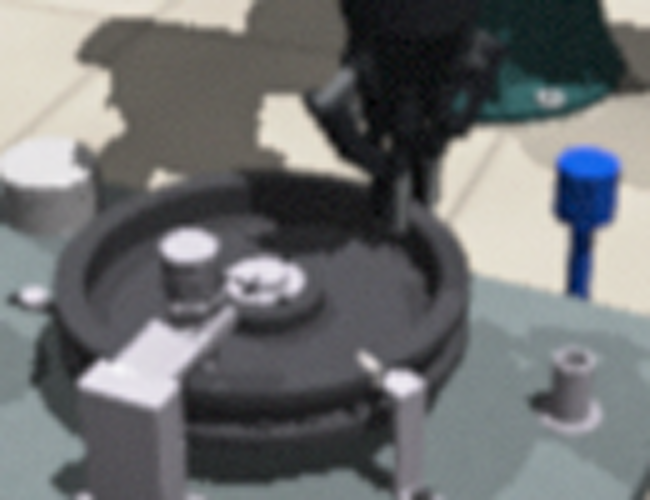

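The knob top is at (189,245), exactly the predicted home position, and the mark is at the pointer. The tangential force is still only the friction level, so the pin isn't being pressed. I'll nudge a hair to centre the hole, unwind the arm's elastic push, then release.

Call:
{"name": "carry_out", "arguments": {"commands": [[0.0004, 0, 0, 0, 0, 0.0035, 0.01], [0.0004, 0, 0, 0, 0, 0.0035, 0.01], [-0.0004, 0, 0, 0, 0, 0, 0.01], [-0.0009, 0, 0, 0, 0, 0, 0.01], [-0.0009, 0, 0, 0, 0, 0, 0.01]]}}

```text
time_s: 17.38
position: [521.9, 96.1, 153.2]
eef_rot: [-0.0, 0.865, 0.502, 0.0]
contact_force: [-1.4, 0.9, 6.0]
finger_gap: 14.0
gripper_force: 59.2
```

```bash
python3 -c "
from h import *
check()"
```

```text
t17.38 phi 150.90 yaw -29.71 r 102.2 | knob shift [0 6] score 0.86 | mark 52.16 (178) | Ftan_cw 0.1 Frad 1.7 Fz 6.0 T [0.24 0.37 0.09]
```

Call:
{"name": "carry_out", "arguments": {"commands": [[0, 0, 0, 0, 0, 0, 0.045], [0, 0, 0, 0, 0, 0, 0.045], [0, 0, 0, 0, 0, 0, 0.045], [0, 0, 0, 0, 0, 0, 0.045], [0, 0, -0.02, 0, 0, 0, 0.045], [0, 0, -0.06, 0, 0, 0, 0.045], [0, 0, -0.11, 0, 0, 0, 0.045], [0, 0, -0.11, 0, 0, 0, 0.045], [0, 0, -0.11, 0, 0, 0, 0.045]]}}

```text
time_s: 18.55
position: [521.5, 96.0, 262.8]
eef_rot: [0.0, 0.865, 0.502, -0.0]
contact_force: [-1.3, -0.3, 0.2]
finger_gap: 45.0
gripper_force: 0.0
```

```bash
python3 -c "
from h import *
check();print(tcp(),state()['finger_gap'])
r=save('sc6','scene',crop=(180,130,310,230),scale=5);save('top6','top',crop=(165,120,355,245),scale=4.2)"
```

```text
t18.55 phi 151.06 yaw -29.75 r 102.5 | knob shift [0 6] score 0.87 | mark 52.16 (176) | Ftan_cw -0.9 Frad 0.9 Fz 0.2 T [ 0.02 -0.02 -0.04]
(array([521. ,  95.9, 262. ]), np.float64(-29.76), array([-1.9e-03, -2.0e-04, -1.0e+00])) 44.7374143271723
```

View pics/sc6.png

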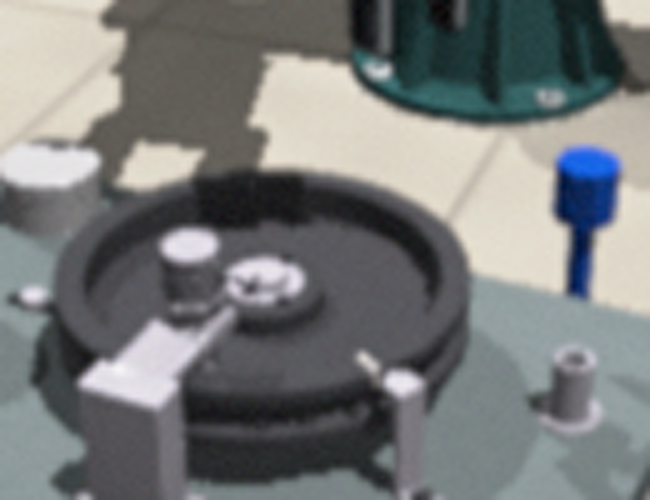

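The gripper is clear. The pin is home with its knob top at (189,245), the mark is at the pointer (375,370), and everything else is where it was.

```bash
python3 -c "
from h import *
print(finish_job())"
```

```text
the job is handed in; nothing more can be done
None
```

The pulley is locked: the pin has dropped fully home through its hole and looks to be standing free. The gripper was clear when I handed in at about 18.6 s; the result wasn't reported back.

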